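# Roll a row of stone slips flush in their setting tray

### The job

In the conservation lab, take the hand roller from its steel rest and, pressing down gently but firmly, roll it along the setting tray from one end of the row to the other, so that all eight marble slips, which stand proud, sink flush with the tray's rim. Use only the roller on the slips and do not lean hard on them: they crack. Then set the roller back on its rest, standing straight as it was, let go, and leave the other things on the bench where they are.

Things in the scene. Friction and masses are not known exactly. Their poses are not given: they have to be found in the camera images.
- roller_grip (a point): centre of the wooden grip rib of the hand roller (0.4 to 0.6 kg). Axes: x the rolling direction, y along the rib and the drum's axle, z up. The rib is 24 mm thick (x), 90 mm long (y), 34 mm tall, and stands on a top plate whose upper face is 17 mm below this point. Take the rib from above across its 24 mm with the fingertips resting on the plate, so that the plate takes the push.
- roller: the same hand roller; origin on its drum's lowest line, 73 mm below the grip's centre. Aluminium top plate 84 x 104 mm (x, y), 6 mm thick; beneath it a black rubber drum 44 mm in diameter and 80 mm long (y)
- drum (a joint): turning angle of the roller's drum, rad, 0 at the start; it turns freely without stops, 1 rad for each 22 mm rolled
- bed: setting tray on a levelling base 250 x 150 mm. Origin: centre of the base's underside, on the table; x along the row of slips, y across. The wooden tray on it is 210 x 140 mm, centred. Its height and slope are set afresh each time and not reported: its rim's top is 41 to 65 mm above the table at the middle and slopes along x by up to 0.045 rad either way.
- row_mid (a point): middle of the row, on the table under the tray (height not that of the tray); axes as the bed's. Eight marble slips side by side, each 20.5 mm (x) by 112 mm (y), pitch 21.5 mm, stand 3 to 4 mm proud of the rim; pushed down they stay, fully down they are flush. A slip gives at 6.5 to 8 N and sinks slowly (20 mm/s at 8 N more): 12 to 20 N suits. They crack if the roller bears with over 30 N.
- slip0 (a joint): how far slip 0 has sunk, m: 0 is 4 mm above the rim, 0.004 flush on its stop; its centre is at x = -75.25 mm in the bed's frame
- slip1 (a joint): how far slip 1 has sunk, m: 0 is 4 mm above the rim, 0.004 flush on its stop; its centre is at x = -53.75 mm in the bed's frame
- slip2 (a joint): how far slip 2 has sunk, m: 0 is 4 mm above the rim, 0.004 flush on its stop; its centre is at x = -32.25 mm in the bed's frame
- slip3 (a joint): how far slip 3 has sunk, m: 0 is 4 mm above the rim, 0.004 flush on its stop; its centre is at x = -10.75 mm in the bed's frame
- slip4 (a joint): how far slip 4 has sunk, m: 0 is 4 mm above the rim, 0.004 flush on its stop; its centre is at x = 10.75 mm in the bed's frame
- slip5 (a joint): how far slip 5 has sunk, m: 0 is 4 mm above the rim, 0.004 flush on its stop; its centre is at x = 32.25 mm in the bed's frame
- slip6 (a joint): how far slip 6 has sunk, m: 0 is 4 mm above the rim, 0.004 flush on its stop; its centre is at x = 53.75 mm in the bed's frame
- slip7 (a joint): how far slip 7 has sunk, m: 0 is 4 mm above the rim, 0.004 flush on its stop; its centre is at x = 75.25 mm in the bed's frame
- rest_seat (a point): where the grip's centre (roller_grip) is when the roller stands on its rest, 85 mm above the table; axes as the roller's
- rest: steel rest of the roller; origin at the centre of its 100 x 96 mm foot's underside, on the table. Two upright walls along y, 80 mm long, 8 mm thick, middles 33 mm either side in x, tops 62 mm above the table. The roller's top plate lies on the wall tops; the drum hangs between them with 7 mm to spare each side (x)
- brush: bystander: brush, 160 mm, lying beside the tray; leave
- spatula: bystander: spatula, 170 mm, lying beside the rest; leave
- blade: bystander: rusty iron blade, 200 x 18 x 6 mm, lying to the right; leave
- jar: bystander: jar, 56 mm wide, 70 mm tall, beyond the tray; leave
- corkring: bystander: cork support ring, 100 mm wide, 28 mm tall; leave
- solvent: bystander: plastic bottle, 60 mm wide, 150 mm tall; leave
- sherdbox: bystander: open cardboard box, 130 x 180 x 50 mm; leave
Mind the look-alikes: they are no part of the job. What is shaped like the roller but yellow is not meant. What is shaped like the rest but turquoise is not meant.

How it is judged:
By the outcome, as a careful person would: the job done as asked, in the order asked, and still so for the second after the job is handed in, with the robot touching nothing.
It also fails if it takes over 72 s, if anything falls off the work surface, if the arm or the gripper's body presses on something with over 40 N, if the wrist force passes 120 N, or if a joint passes its speed limit or range.

### The arm

A 7-joint arm with a two-finger parallel gripper is mounted at the origin on the work surface. World frame = base frame: x ahead of the robot, y to its left, z up, the work surface at z = 0. Lengths are in m, angles in rad, forces in N, time in s.
With the tool pointing down it reaches from about 0.4 to 0.875 m from the base axis. Payload 19.3 kg.
Tool frame: the origin (TCP) lies on the centre line of the jaws, within the pads' length; the fingertips stand 25 mm ahead of it and the grasp point (between the pads) lies 6 mm ahead of it (tips_ahead is the distance from the TCP to the fingertips, in m); z points along the fingers, y is the direction in which the jaws open and shut (so a half turn about z gives the same grasp; the last joint's range is limited). The gripper opens to 85 mm and grips with 20 to 120 N. Pads are 22 mm wide; open, the fingers measure 114 mm over their backs; the gripper's body (76 mm by 85 mm) begins 54 mm behind the grasp point. The pads swing forward as they close: fully open they stand 13 mm farther back than shut.
Start: joints at [1.179, 0.521, -0.036, 1.599, 0.021, 1.021, -0.113], TCP at [0.198, -0.593, 0.256] pointing down, gripper open.
Joint ranges: [-2.91, 2.91], [-0.3, 2.13], [-1.5, 1.42], [0.17, 2.43], [-1.26, 4.41], [0.16, 1.93], [-2.52, 2.52]. Speed limits (rad/s): [1.89, 1.89, 2.39, 2.39, 3.01, 3.01, 3.01].

### API

Orientations are given as [roll, pitch, yaw] about the fixed x, y, z axes, in that order (R = Rz(yaw) Ry(pitch) Rx(roll)).
In Python, from workcell import observe, grab_frame, job_done, outline_of, tips_ahead gives the robot as it stands. The module is installed in compiled form; this text tells all that it offers.
- The arm moves only by the tool move_arm, never from a script. Its argument "motion" is a list of rows, each a list of 2 entries, a list of its own where there are three numbers: the shift along the world's x, y, z in mm, then the turn, a rotation vector about the world's x, y, z in rad. A call has 1 to 12 rows; each row is the pose to reach, as a shift and turn from the pose commanded when the call began; what a row does not reach only later rows make up. A row lasts 1/8 s, in which the tool goes at most 62.5 mm and 10.7 degrees, less where a joint would pass 70% of its speed; a pose out of reach is approached as far as the arm can. A call with a gripper value outside its range is refused whole. "jaw" is the finger opening in mm, from 0 to 85.4, set as the call begins (left out, the last holds). The fingers move at their own pace and stop on an object; "grip_force" is the grip in N (left out, the last holds). Time passes only in rows, so rows that repeat a pose let the fingers close. It gives the time, the measured TCP pose, the force and the opening at its end, in the units of the state.
- observe(): the state, without advancing time (a new reading comes with each control period).
- grab_frame(name): name is "scene" or "top" or "wrist"; returns a dict with "frame" (480x640x3 uint8, red, green, blue), "fx", "fy", "cx", "cy" (pixels), "dist" ([k1, k2, p1, p2, k3] as OpenCV has them; the pictures are not rectified), "T" (4x4, takes a point from camera to world coordinates); the wrist camera has in their place "mount" (4x4, takes a point from camera to tool coordinates, whose origin is the TCP and whose axes are the flange's). Camera axes: x right, y down, z forward; pixel columns grow to the right and rows downward; lengths in m; the calibration is good to about 2 mm. A picture is of the moment at which its call begins: read the wrist's pose just before it. There is no depth.
- job_done(): hands the job in, once; it reports no verdict.
Trained networks look in the newest picture that a camera, given by its name, has taken for a name from the list of things; names that differ only in an ending like _2 or _b are one class to them, and where a whole thing is asked for, a point or a joint stands for the part that bears it (a point fixed in the world has none). Each returns a list of dicts, best first, with "score" (0 to 1); they miss things now and then, are a little off and sometimes report something else, mostly with a low value. They report only what shows in the picture. A call takes as long as a camera call. They do not tell look-alikes from the thing itself.
- outline_of(label, camera): "pixels" (480x640 bool, what is visible of it) and "pixel" ([column, row] in pixels, amid what is visible of it).
The state is a dict: "clock": time; "qpos": joint angles; "qd": joint speeds; "joint_efforts": joint torques, N m; "position": TCP position; "tool_rot": TCP orientation; "force": force on the tool from outside, world axes, zero at the start; "moment": the same for the moment, N m; "grip_width": finger opening in m.
Only numpy, scipy, OpenCV 4.12 (cv2) and the standard library are available. Lean on these libraries where they do the work, as an engineer would, in place of code of your own. Each camera call takes 0.05 s, during which the arm holds its last target.

## Working session

There is one attempt and no reset: what is moved stays moved. The work goes in short steps, Python scripts to look and compute and a tool call to move; the robot and the scene stay as the last step left them, time stands still between calls to the robot, and variables do not carry over. Pictures are saved under pics/ and viewed, and the job is handed in when it is done.

Besides the shell and the picture viewer there is one more tool, called after "Emit:" by a JSON object that holds its "op" and its "data". move_arm: Moves the arm, as the interface text tells. Its arguments: {"type":"object","properties":{"motion":{"type":"array"},"jaw":{"type":"number"},"grip_force":{"type":"number"}},"required":["motion"]}

```bash
mkdir -p pics; ls
python3 - <<'E'
from workcell import *
import cv2,numpy as np
s=observe();print({k:np.round(v,3) for k,v in s.items()})
for n in ("scene","top"):
    g=grab_frame(n);cv2.imwrite(f"pics/{n}0.png",g["frame"][:,:,::-1]);print(n,g["fx"],g["fy"],g["cx"],g["cy"],g["dist"],np.round(g["T"],4).tolist())
E
```

```text
pics
{'clock': np.float64(0.0), 'qpos': array([ 1.179,  0.522, -0.036,  1.6  ,  0.021,  1.021, -0.113]), 'qd': array([ 0.002, -0.   , -0.   ,  0.002, -0.   ,  0.001, -0.   ]), 'joint_efforts': array([-0.0000e+00, -9.2712e+01,  1.9800e+00, -3.6993e+01,  1.8000e-02,
        8.0000e-03, -0.0000e+00]), 'position': array([ 0.198, -0.593,  0.256]), 'tool_rot': array([-3.14 ,  0.   ,  0.322]), 'force': array([-0.19 , -0.283,  0.584]), 'moment': array([-0.046,  0.015,  0.005]), 'grip_width': np.float64(0.086)}
scene 557.3747991268895 557.3747991268895 323.9878794127608 246.3867486346831 [-0.01558282  0.          0.          0.          0.        ] [[-0.013, 0.7854, -0.6188, 1.3075], [0.9998, 0.0013, -0.0194, -0.1388], [-0.0145, -0.619, -0.7853, 1.1047], [0.0, 0.0, 0.0, 1.0]]
top 481.7371893677633 481.7371893677633 320.8238418850177 239.81070673635378 [0.00281809 0.         0.         0.         0.        ] [[0.0215, -0.9974, 0.0686, 0.4019], [-0.9997, -0.021, 0.0088, -0.1648], [-0.0074, -0.0688, -0.9976, 1.3632], [0.0, 0.0, 0.0, 1.0]]
```

View pics/scene0.png

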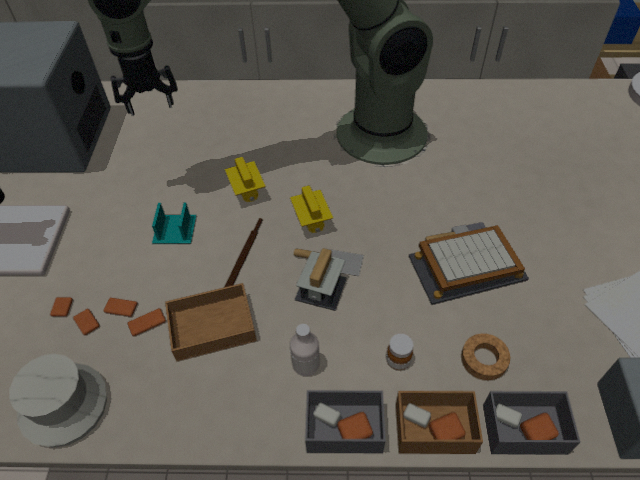

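View pics/top0.png

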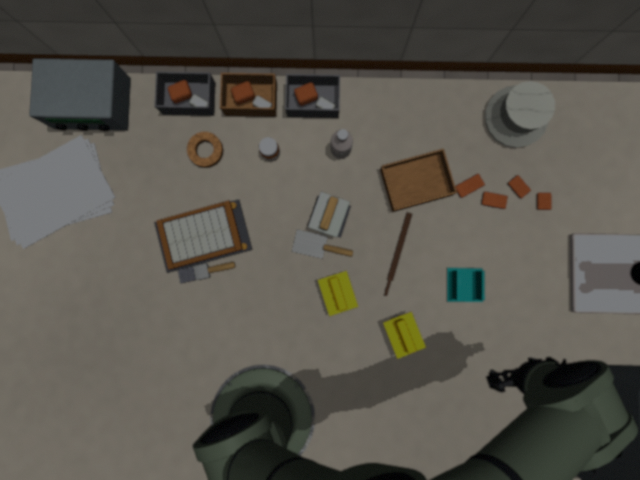

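The roller on its steel rest shows at scene (320,270) and top (328,214). The yellow look-alikes are at scene (245,180), (312,210) and top (337,293), (404,335). The turquoise rest is at scene (173,225) and top (465,285). The tray is at scene (470,258) and top (202,236).

```bash
cat > h.py <<'E'
from workcell import *
import cv2,numpy as np
from scipy.spatial.transform import Rotation as R
def cam(g,T=None):
    K=np.array([[g["fx"],0,g["cx"]],[0,g["fy"],g["cy"]],[0,0,1]]);return K,np.array(g["dist"]),np.array(g["T"]) if T is None else T
def rays(c,px):
    K,d,T=c;u=cv2.undistortPoints(np.array(px,float).reshape(-1,1,2),K,d).reshape(-1,2)
    v=np.c_[u,np.ones(len(u))]@T[:3,:3].T;return T[:3,3],v/np.linalg.norm(v,axis=1)[:,None]
def onz(c,px,z):
    o,v=rays(c,px);return o+v*((z-o[2])/v[:,2])[:,None]
def proj(c,P):
    K,d,T=c;Ti=np.linalg.inv(T);p,_=cv2.projectPoints(np.array(P,float).reshape(-1,3),cv2.Rodrigues(Ti[:3,:3])[0],Ti[:3,3],K,d);return p.reshape(-1,2)
def tri(cs,ps):
    A=np.zeros((3,3));b=np.zeros(3);L=[]
    for c,p in zip(cs,ps):
        o,v=rays(c,[p]);v=v[0];M=np.eye(3)-np.outer(v,v);A+=M;b+=M@o;L.append((M,o))
    x=np.linalg.solve(A,b);return x,[np.linalg.norm(M@(x-o)) for M,o in L]
def wrist():
    s=observe();g=grab_frame("wrist");T=np.eye(4);T[:3,:3]=R.from_euler('xyz',s["tool_rot"]).as_matrix();T[:3,3]=s["position"]
    return g,cam(g,T@np.array(g["mount"]))
E
python3 - <<'E'
from h import *
G={n:grab_frame(n) for n in("scene","top")};C={n:cam(G[n]) for n in G}
for l in ("roller_grip","roller","rest","bed","slip0","slip3","slip7"):
  for n in G:
    for r in outline_of(l,n)[:3]:
      m=r["pixels"].astype(np.uint8);q=cv2.minAreaRect(cv2.findNonZero(m))
      print(l,n,round(r["score"],2),np.round(r["pixel"],1),m.sum(),np.round(cv2.boxPoints(q)).astype(int).tolist(),np.round(onz(C[n],[r["pixel"]],0.06),3))
for n,(x,y) in {"scene":(320,270),"top":(328,214)}.items():
  im=G[n]["frame"][y-40:y+40,x-50:x+50,::-1];cv2.imwrite(f"pics/c_{n}.png",cv2.resize(im,None,fx=6,fy=6,interpolation=2))
for n,(x,y) in {"scene":(470,258),"top":(202,236)}.items():
  im=G[n]["frame"][y-50:y+50,x-65:x+65,::-1];cv2.imwrite(f"pics/b_{n}.png",cv2.resize(im,None,fx=6,fy=6,interpolation=2))
E
python3 - <<'E'
import cv2,numpy as np
a=[cv2.imread(f"pics/{n}.png") for n in("c_scene","c_top","b_scene","b_top")]
a=[cv2.resize(x,(400,300)) for x in a]
cv2.imwrite("pics/crops.png",np.vstack([np.hstack(a[:2]),np.hstack(a[2:])]))
E
```

```text
roller_grip scene 0.93 [247.4 178.3] 1136 [[221, 165], [250, 151], [270, 193], [241, 207]] [[ 0.255 -0.371  0.06 ]]
roller_grip scene 0.69 [320.3 271.2] 1551 [[293, 291], [312, 244], [346, 258], [327, 304]] [[ 0.557 -0.172  0.06 ]]
roller_grip scene 0.69 [310.1 211.9] 1189 [[287, 193], [316, 181], [335, 224], [305, 236]] [[ 0.374 -0.201  0.06 ]]
roller_grip top 0.94 [329.7 213.3] 1205 [[307, 228], [320, 191], [350, 201], [337, 238]] [[ 0.564 -0.176  0.06 ]]
roller_grip top 0.72 [404.4 332.1] 1182 [[382, 320], [411, 309], [425, 347], [396, 358]] [[ 0.249 -0.382  0.06 ]]
roller_grip top 0.66 [337.8 293.1] 1258 [[316, 279], [348, 269], [359, 307], [327, 316]] [[ 0.349 -0.202  0.06 ]]
roller scene 0.8 [309.5 207.4] 1208 [[287, 193], [317, 181], [334, 226], [304, 237]] [[ 0.359 -0.203  0.06 ]]
roller scene 0.79 [245.  180.4] 1079 [[221, 167], [249, 153], [269, 192], [241, 206]] [[ 0.263 -0.376  0.06 ]]
roller scene 0.65 [320.2 276.3] 1556 [[293, 289], [315, 244], [348, 260], [325, 305]] [[ 0.571 -0.172  0.06 ]]
roller top 0.93 [404.  334.9] 1236 [[381, 321], [410, 308], [426, 346], [397, 
[... 2172 characters left out ...]
[[216, 209], [225, 207], [233, 245], [224, 247]] [[0.523 0.116 0.06 ]]
slip7 scene 0.88 [493.8 251.9] 351 [[477, 234], [485, 230], [507, 266], [500, 271]] [[0.5   0.236 0.06 ]]
slip7 scene 0.78 [485.3 257.4] 371 [[469, 236], [477, 231], [499, 269], [491, 274]] [[0.516 0.213 0.06 ]]
slip7 scene 0.77 [439.8 261.2] 400 [[428, 244], [436, 240], [456, 279], [447, 283]] [[0.528 0.106 0.06 ]]
slip7 top 0.86 [218.7 229.3] 296 [[208, 210], [216, 208], [226, 247], [218, 249]] [[0.514 0.125 0.06 ]]
slip7 top 0.77 [171.8 243.4] 271 [[163, 223], [170, 221], [180, 260], [173, 262]] [[0.473 0.251 0.06 ]]
slip7 top 0.75 [222.3 226.2] 337 [[216, 209], [225, 207], [233, 245], [224, 247]] [[0.523 0.116 0.06 ]]
```

View pics/crops.png

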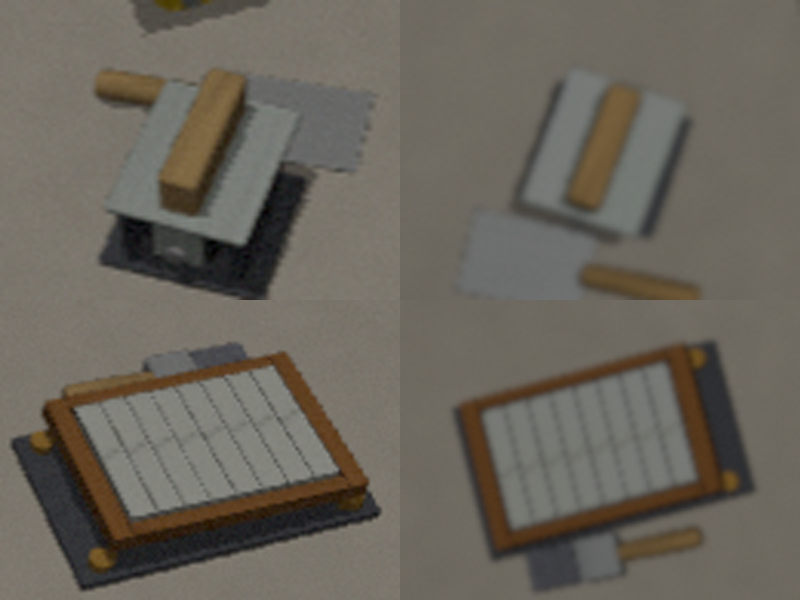

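Selected the light-grey-plate roller on the dark steel rest (scene (320,270)). Moving over it to look with the wrist camera.

Emit:
{"op": "move_arm", "data": {"motion": [[[20,25,10],[0,0,-0.04]],[[60,70,30],[0,0,-0.1]],[[105,115,50],[0,0,-0.17]],[[145,165,70],[0,0,-0.25]],[[185,215,80],[0,0,-0.33]],[[225,265,80],[0,0,-0.41]],[[265,310,80],[0,0,-0.48]],[[300,355,80],[0,0,-0.54]],[[325,385,80],[0,0,-0.58]],[[342,405,80],[0,0,-0.6]],[[342,408,80],[0,0,-0.6]],[[342,408,80],[0,0,-0.6]]]}}

```text
clock: 2.4
position: [0.5392, -0.1854, 0.3363]
tool_rot: [3.141, 0.0, -0.278]
force: [0.1, -1.0, -0.5]
grip_width: 0.0857
```

Run:
```python
from h import *
g,c=wrist();s=observe();print(np.round(s["position"],4),np.round(s["tool_rot"],4),np.round(s["qpos"],3),tips_ahead,np.round(g["mount"],4).tolist())
cv2.imwrite("pics/w1.png",g["frame"][:,:,::-1])
for l in("roller_grip","rest"):
  for r in outline_of(l,"wrist"):
    m=r["pixels"].astype(np.uint8);print(l,round(r["score"],2),np.round(r["pixel"],1),m.sum(),cv2.boxPoints(cv2.minAreaRect(cv2.findNonZero(m))).astype(int).tolist())
```

```text
[ 0.5391 -0.1858  0.3364] [ 3.1412  0.     -0.2791] [ 0.304  0.36  -0.103  1.644  0.04   1.14  -1.659] 0.025 [[-0.0001, -0.9601, -0.2797, 0.0719], [1.0, -0.0004, 0.0012, 0.0], [-0.0012, -0.2797, 0.9601, -0.1169], [0.0, 0.0, 0.0, 1.0]]
roller_grip 0.81 [553.9 358.5] 1786 [[506, 349], [526, 319], [599, 366], [579, 396]]
roller_grip 0.6 [495.3  28.6] 13926 [[402, 107], [402, 0], [639, 0], [639, 107]]
roller_grip 0.59 [378.  348.4] 6875 [[314, 328], [374, 282], [441, 370], [382, 416]]
roller_grip 0.56 [297.3 171. ] 9679 [[250, 229], [253, 118], [344, 121], [342, 231]]
rest 0.92 [345.4 173.7] 360 [[340, 208], [343, 123], [348, 124], [345, 209]]
rest 0.62 [629.5 236.4] 1628 [[616, 198], [639, 198], [639, 279], [616, 279]]
```

View pics/w1.png

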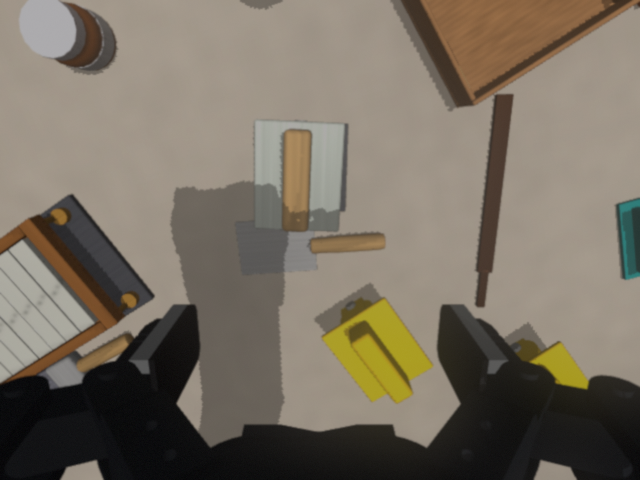

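Run:
```python
import cv2,numpy as np
def crop(f,x0,y0,w,h,k):
  im=cv2.imread(f)[y0:y0+h,x0:x0+w];return cv2.resize(im,None,fx=k,fy=k,interpolation=cv2.INTER_CUBIC)
a=crop("pics/w1.png",240,105,120,140,4)
b=crop("pics/scene0.png",288,240,70,70,8)
c=crop("pics/top0.png",300,185,60,60,9)
cv2.imwrite("pics/ca.png",a);cv2.imwrite("pics/cb.png",b);cv2.imwrite("pics/cc.png",c)
```

```text
(no output)
```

View pics/ca.png

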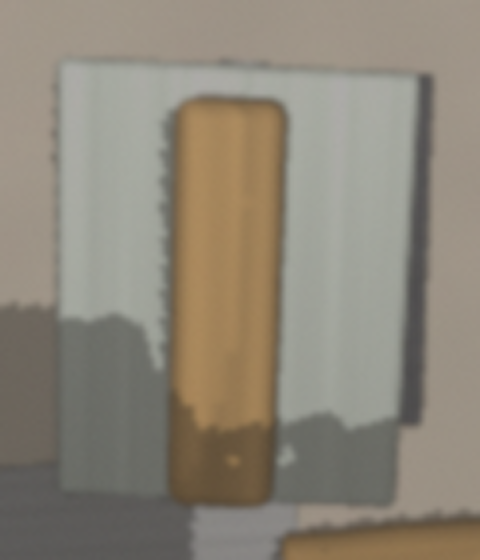

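View pics/cb.png

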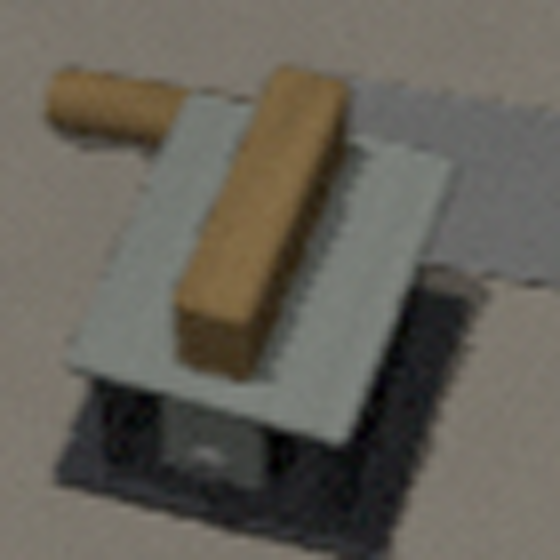

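View pics/cc.png

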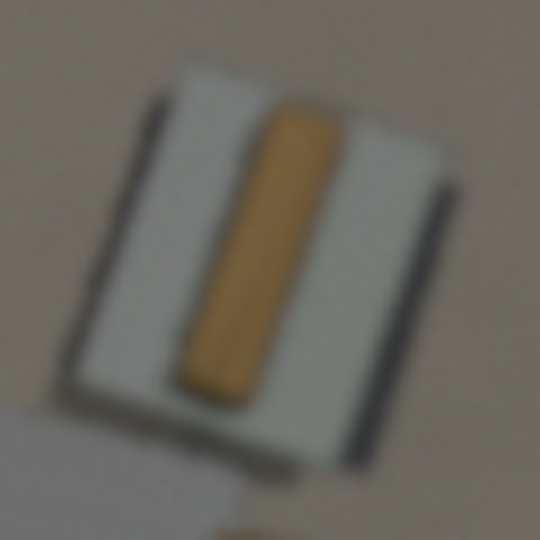

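```bash
cat > fit.py <<'E'
from h import *
from scipy.optimize import least_squares
P=lambda sx,sy,h:(sx*h[0],sy*h[1],h[2])
pl=(.042,.052,-.017);rb=(.012,.045,.017)
A=[(1,-1),(-1,-1),(-1,1),(1,1)]
S=[(-1,1),(1,1),(1,-1),(-1,-1)]
def px(L,x0,y0,k):return (np.array(L)+.5)/k-.5+[x0,y0]
V=[]
g,cw=wrist();C={n:cam(grab_frame(n)) for n in("scene","top")}
V.append((cw,A,px([(62,60),(418,75),(392,503),(60,490)],240,105,4),px([(178,98),(288,102),(271,503),(170,500)],240,105,4),.7))
V.append((C["scene"],S,px([(188,93),(452,155),(345,445),(72,368)],288,240,8),px([(278,68),(350,82),(250,315),(178,293)],288,240,8),1))
V.append((C["top"],A,px([(185,62),(447,152),(340,468),(80,385)],300,185,9),px([(275,102),(340,115),(247,402),(183,382)],300,185,9),1))
def res(p,V=V):
    Rz=R.from_euler('z',p[3]).as_matrix();r=[]
    for c,o,a,b,w in V:
        X=np.array([P(*s,pl) for s in o]+[P(*s,rb) for s in o])@Rz.T+p[:3]
        r.append((proj(c,X)-np.vstack([a,b]))*w)
    return np.concatenate(r).ravel()
for nm,v in(("all",V),("w+s",V[:2]),("w",V[:1]),("s",V[1:2]),("t",V[2:])):
    q=least_squares(res,[.56,-.175,.085,1.29],args=(v,));print(nm,np.round(q.x,4),np.sqrt(np.mean(q.fun**2)).round(2))
q=least_squares(res,[.56,-.175,.085,1.29]);print(np.round(q.fun.reshape(3,8,2),1).tolist())
E
python3 fit.py
```

```text
all [ 0.5624 -0.1726  0.0791  1.2545] 0.77
w+s [ 0.5626 -0.1726  0.0796  1.2506] 0.83
w [ 0.5624 -0.1728  0.0747  1.2465] 0.22
s [ 0.5409 -0.1718  0.0516  1.2639] 0.59
t [ 0.5653 -0.1732  0.0523  1.2747] 0.45
[[[-1.0, 0.1], [-0.1, -0.2], [0.5, 0.3], [-0.1, 0.6], [-0.9, 0.3], [-0.5, 0.3], [0.3, 1.2], [-0.3, 1.1]], [[-0.6, -0.2], [0.3, 1.0], [-0.5, 0.2], [-1.6, 0.0], [-1.1, -0.6], [-0.2, 0.2], [-0.6, 1.8], [-1.9, 1.8]], [[0.2, -0.5], [0.2, -0.4], [-0.5, 0.4], [-0.9, -0.6], [-0.2, -1.0], [1.2, 0.5], [0.3, 0.6], [-1.2, -0.2]]]
```

Emit:
{"op": "move_arm", "data": {"motion": [[[4,2,-20],[0,0,-0.01]],[[12,6,-60],[0,0,-0.02]],[[18,10,-100],[0,0,-0.035]],[[22.5,12.5,-120],[0,0,-0.042]],[[22.5,12.5,-120],[0,0,-0.042]],[[22.5,12.5,-120],[0,0,-0.042]]]}}

```text
clock: 3.45
position: [0.5623, -0.1728, 0.2173]
tool_rot: [-3.142, -0.001, -0.32]
force: [-0.7, -0.2, -0.8]
grip_width: 0.0857
```

Run:
```python
from h import *
g,c=wrist();s=observe();print(np.round(s["position"],4),np.round(s["tool_rot"],4),s["force"])
im=g["frame"][:,:,::-1].copy();cv2.imwrite("pics/w2.png",im)
np.savez("w2.npz",K=c[0],d=c[1],T=c[2])
for z,col in((.085,(0,0,255)),(.079,(255,0,0))):
  Rz=R.from_euler('z',1.25).as_matrix()
  for h in((.042,.052,-.017),(.012,.045,.017)):
    X=np.array([(a*h[0],b*h[1],h[2]) for a,b in((1,-1),(-1,-1),(-1,1),(1,1))])@Rz.T+[.5624,-.1726,z]
    cv2.polylines(im,[np.round(proj(c,X)).astype(int)],True,col,1)
cv2.imwrite("pics/w2o.png",im)
```

```text
[ 0.5624 -0.1729  0.2175] [-3.1415e+00 -1.6000e-03 -3.2060e-01] [-0.33898425 -0.77130045 -0.0035438 ]
```

View pics/w2o.png

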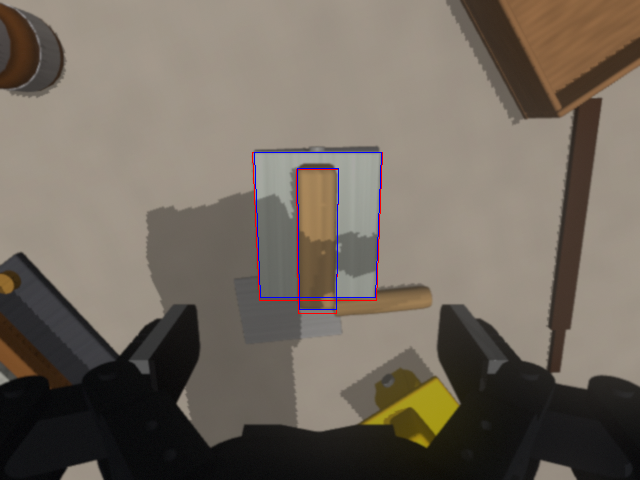

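Run:
```python
import cv2
im=cv2.imread("pics/w2.png")[135:325,240:400];cv2.imwrite("pics/w2c.png",cv2.resize(im,None,fx=3,fy=3,interpolation=2))
```

```text
(no output)
```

View pics/w2c.png

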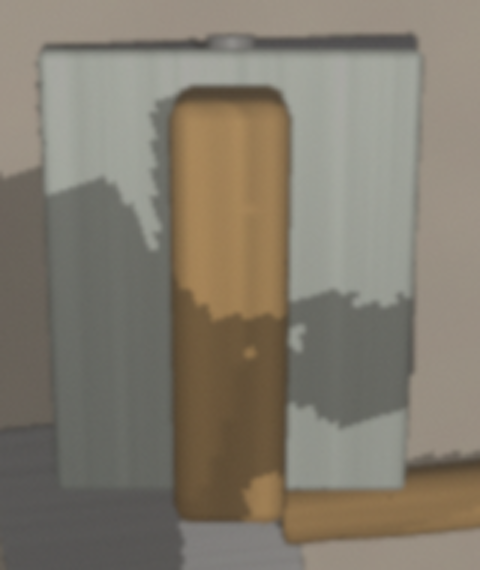

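```bash
sed -i 's/^g,cw=.*/C={n:cam(grab_frame(n)) for n in("scene","top")};cw=np.load("w1.npy",allow_pickle=True) if 0 else None;z=np.load("w2.npz");cw2=(z["K"],z["d"],z["T"])/' fit.py
python3 - <<'E'
s=open('fit.py').read()
L=s.split('\n')
L=[l for l in L if not l.startswith('V.append((cw,')]
i=[k for k,l in enumerate(L) if l.startswith('V.append')][0]
L.insert(i,'''m=np.array(grab_frame("wrist")["mount"]);T1=np.eye(4);T1[:3,:3]=R.from_euler('xyz',[3.1412,0,-.2791]).as_matrix();T1[:3,3]=[.5391,-.1858,.3364]
V.append(((cw2[0],cw2[1],T1@m),A,px([(62,60),(418,75),(392,503),(60,490)],240,105,4),px([(178,98),(288,102),(271,503),(170,500)],240,105,4),1))
V.append((cw2,A,px([(43,52),(418,52),(403,490),(60,488)],240,135,3),px([(176,100),(289,100),(283,521),(177,519)],240,135,3),1))''')
s='\n'.join(L).replace('("w+s",V[:2]),("w",V[:1]),("s",V[1:2]),("t",V[2:])','("w1w2",V[:2]),("w2",V[1:2])').replace('reshape(3,8,2)','reshape(4,8,2)')
open('fit.py','w').write(s)
E
python3 fit.py
```

```text
all [ 0.5623 -0.1724  0.0782  1.2491] 0.87
w1w2 [ 0.5623 -0.1724  0.0775  1.2473] 0.83
w2 [ 0.5622 -0.1721  0.0777  1.2474] 0.91
[[[-1.1, -0.1], [-0.0, 0.1], [0.3, 0.5], [-0.5, 0.4], [-1.0, 0.4], [-0.5, 0.6], [0.1, 1.6], [-0.8, 1.3]], [[-0.4, -0.3], [1.4, -0.1], [0.2, -1.6], [0.0, -1.0], [-1.9, 0.3], [1.4, 0.3], [1.4, -0.0], [-0.3, 0.6]], [[-0.3, 0.0], [0.5, 1.3], [-0.5, 0.5], [-1.6, 0.1], [-0.9, -0.3], [0.0, 0.5], [-0.6, 2.0], [-1.8, 1.9]], [[0.2, -0.5], [0.1, -0.2], [-0.8, 0.5], [-1.0, -0.6], [-0.2, -0.9], [1.1, 0.7], [0.1, 0.6], [-1.4, -0.2]]]
```

Emit:
{"op": "move_arm", "data": {"motion": [[[0,0.5,-15],[0,0,-0.003]],[[0,0.5,-45],[0,0,-0.003]],[[0,0.5,-75],[0,0,-0.003]],[[0,0.5,-98],[0,0,-0.003]],[[0,0.5,-108],[0,0,-0.003]],[[0,0.5,-110],[0,0,-0.003]],[[0,0.5,-110],[0,0,-0.003]],[[0,0.5,-110],[0,0,-0.003]]], "jaw": 38, "grip_force": 60}}

```text
clock: 4.65
position: [0.5625, -0.172, 0.107]
tool_rot: [-3.141, -0.001, -0.323]
force: [1.1, 0.1, -0.4]
grip_width: 0.0383
```

Run:
```python
from h import *
s=observe();print(np.round(s["position"],4),np.round(s["tool_rot"],4),s["force"],s["grip_width"])
g,c=wrist();cv2.imwrite("pics/w3.png",g["frame"][:,:,::-1])
```

```text
[ 0.5625 -0.172   0.107 ] [-3.1415e+00 -1.1000e-03 -3.2330e-01] [ 1.10249852  0.09464967 -0.38738621] 0.03829339437832085
```

View pics/w3.png

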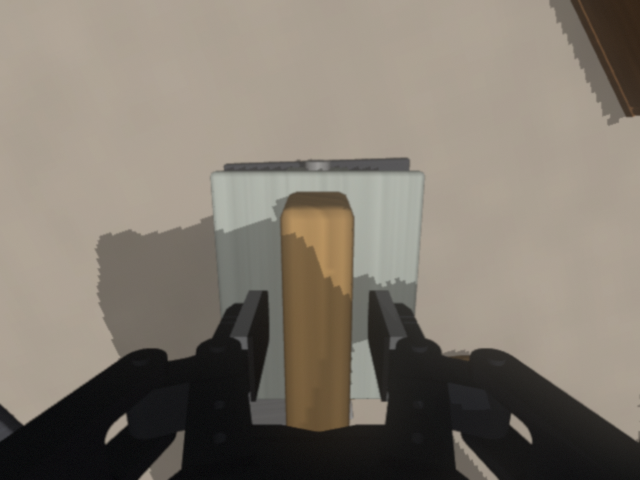

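Emit:
{"op": "move_arm", "data": {"motion": [[[0,0,-4],[0,0,0]],[[0,0,-7],[0,0,0]],[[0,0,-9],[0,0,0]],[[0,0,-10],[0,0,0]],[[0,0,-10],[0,0,0]]]}}

```text
clock: 5.32
position: [0.5621, -0.1719, 0.0962]
tool_rot: [-3.142, 0.0, -0.323]
force: [0.3, 0.1, 0.3]
grip_width: 0.0378
```

Emit:
{"op": "move_arm", "data": {"motion": [[[0,0,-1],[0,0,0]],[[0,0,-2],[0,0,0]],[[0,0,-2],[0,0,0]]]}}

```text
clock: 5.7
position: [0.5621, -0.1719, 0.0942]
tool_rot: [3.142, 0.0, -0.323]
force: [-0.4, -0.3, -0.3]
grip_width: 0.0383
```

Emit:
{"op": "move_arm", "data": {"motion": [[[0,0,0],[0,0,0]],[[0,0,0],[0,0,0]],[[0,0,0],[0,0,0]],[[0,0,0],[0,0,0]]], "jaw": 15}}

```text
clock: 6.2
position: [0.5622, -0.1719, 0.0945]
tool_rot: [-3.142, -0.0, -0.323]
force: [-1.3, 0.8, 6.1]
grip_width: 0.0235
```

Run:
```python
from h import *
for n,x0,y0,w,h in(("scene",405,215,130,95),("top",145,190,115,90)):
  g=grab_frame(n)["frame"][y0:y0+h,x0:x0+w,::-1];cv2.imwrite(f"pics/bed_{n}.png",cv2.resize(g,None,fx=6,fy=6,interpolation=2))
```

```text
(no output)
```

View pics/bed_scene.png

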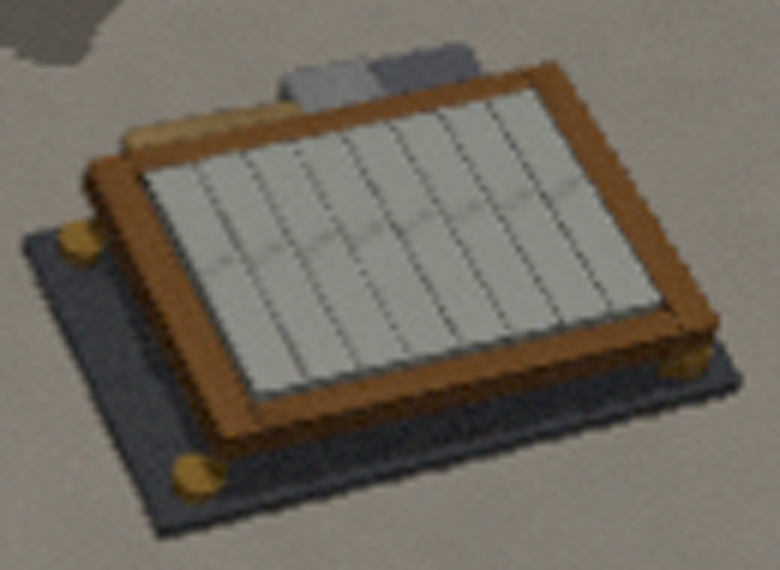

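View pics/bed_top.png

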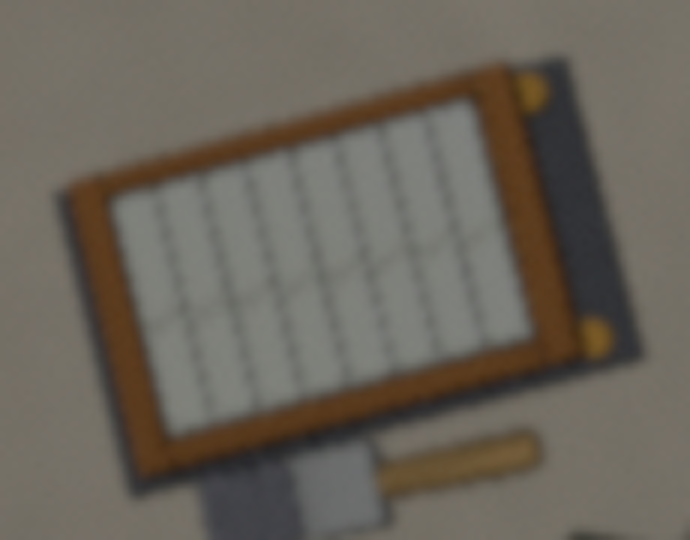

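```bash
cat > bed.py <<'E'
from h import *
from scipy.optimize import least_squares
def px(L,x0,y0,k):return (np.array(L,float)+.5)/k-.5+[x0,y0]
S=[(-1,1),(1,1),(1,-1),(-1,-1)];A=[(1,-1),(-1,-1),(-1,1),(1,1)]
C={n:cam(grab_frame(n)) for n in("scene","top")}
D=[("scene",S,"rim",px([(92,163),(555,65),(717,325),(222,440)],405,215,6)),
("scene",S,"sl",px([(145,172),(538,88),(662,305),(257,395)],405,215,6)),
("scene",[(-1,1),(-1,-1),(1,-1)],"base",px([(25,240),(158,532),(740,382)],405,215,6)),
("top",A,"rim",px([(70,190),(503,65),(582,358),(143,475)],145,190,6)),
("top",A,"sl",px([(108,203),(470,95),(533,335),(172,438)],145,190,6)),
("top",A,"base",px([(57,192),(567,60),(643,355),(133,495)],145,190,6))]
H={"rim":(.105,.07,0),"sl":(.0855,.056,.0035),"base":(.125,.075,0)}
def model(p,o,k):
    X=np.array([(a*H[k][0],b*H[k][1],H[k][2]) for a,b in o])
    if k=="base": X[:,2]+=p[5]
    else: X=X@R.from_euler('y',p[4]).as_matrix().T+[0,0,p[3]]
    return X@R.from_euler('z',p[2]).as_matrix().T+[p[0],p[1],0]
def res(p,D):return np.concatenate([(proj(C[n],model(p,o,k))-q).ravel() for n,o,k,q in D])
if __name__=="__main__":
  for nm,d in(("all",D),("scene",D[:3]),("top",D[3:]),("nobase",[d for d in D if d[2]!="base"])):
    q=least_squares(res,[.5,.18,1.92,.053,0,.008],args=(d,));print(nm,np.round(q.x,4),np.sqrt(np.mean(q.fun**2)).round(2))
E
python3 bed.py
```

```text
all [5.001e-01 1.838e-01 1.858e+00 4.760e-02 4.050e-02 1.600e-03] 0.58
scene [ 0.4955  0.1866  1.8518  0.0417  0.0287 -0.0042] 0.42
top [ 0.5006  0.1843  1.8607  0.0416  0.0345 -0.0064] 0.49
nobase [0.4998 0.1842 1.8593 0.0471 0.0411 0.008 ] 0.57
```

Emit:
{"op": "move_arm", "data": {"motion": [[[0,0,3],[0,0,0]],[[0,0,10],[0,0,0]],[[0,0,22],[0,0,0]],[[0,0,38],[0,0,0]],[[0,0,55],[0,0,0]],[[0,0,75],[0,0,0]],[[0,0,95],[0,0,0]],[[0,0,108],[0,0,0]],[[0,0,112],[0,0,0]],[[0,0,112],[0,0,0]],[[0,0,112],[0,0,0]]]}}

```text
clock: 7.78
position: [0.5618, -0.1718, 0.2056]
tool_rot: [3.142, 0.001, -0.323]
force: [-0.2, -0.0, -3.9]
grip_width: 0.0232
```

Run:
```python
from h import *
s=observe();print(np.round(s["position"],4),np.round(s["tool_rot"],4),s["force"],s["moment"],s["grip_width"])
g,c=wrist();cv2.imwrite("pics/w4.png",g["frame"][:,:,::-1])
g=grab_frame("scene");cv2.imwrite("pics/s4.png",g["frame"][:,:,::-1])
```

```text
[ 0.5618 -0.1718  0.2056] [ 3.1415e+00  1.1000e-03 -3.2320e-01] [-0.22920057 -0.0394295  -3.85275938] [ 0.02210789 -0.0015557  -0.02771605] 0.02318350824189118
```

View pics/w4.png

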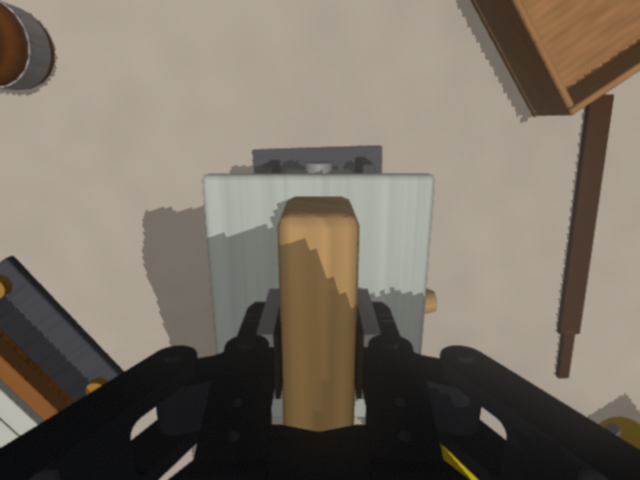

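View pics/s4.png

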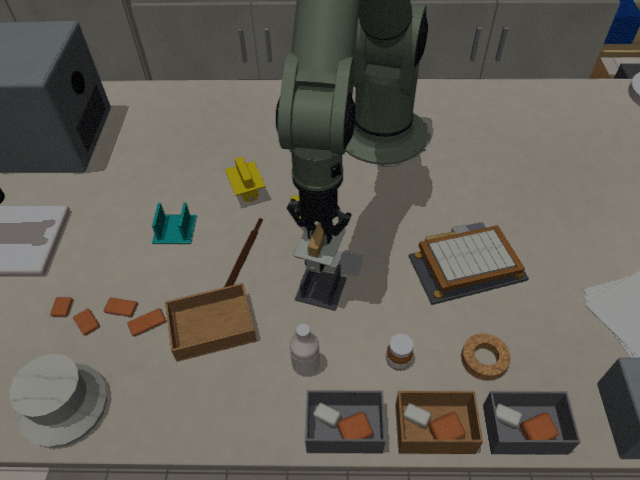

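Roller held, level and square to the jaws; the rest is empty. Moving over slip 0's end of the tray.

Emit:
{"op": "move_arm", "data": {"motion": [[[-2,15,0],[0,0,0.03]],[[-7,45,0],[0,0,0.1]],[[-13,90,0],[0,0,0.2]],[[-20,140,0],[0,0,0.3]],[[-27,190,0],[0,0,0.41]],[[-33,235,0],[0,0,0.51]],[[-38,265,-5],[0,0,0.58]],[[-40,280,-15],[0,0,0.61]],[[-40,283,-20],[0,0,0.61]],[[-40,283,-20],[0,0,0.61]],[[-40,283,-20],[0,0,0.61]]]}}

```text
clock: 9.25
position: [0.5224, 0.1101, 0.1864]
tool_rot: [3.141, -0.0, 0.285]
force: [-0.4, 0.1, -4.7]
grip_width: 0.0232
```

Run:
```python
from h import *
s=observe();print(np.round(s["position"],4),np.round(s["tool_rot"],4),s["force"],s["moment"],s["grip_width"])
g,c=wrist();cv2.imwrite("pics/w5.png",g["frame"][:,:,::-1])
np.savez("w5.npz",K=c[0],d=c[1],T=c[2])
```

```text
[0.5224 0.1101 0.1864] [ 3.1412 -0.      0.285 ] [-0.36169345  0.0626105  -4.71014558] [-0.03493853  0.06350549  0.01112955] 0.0231864911744137
```

View pics/w5.png

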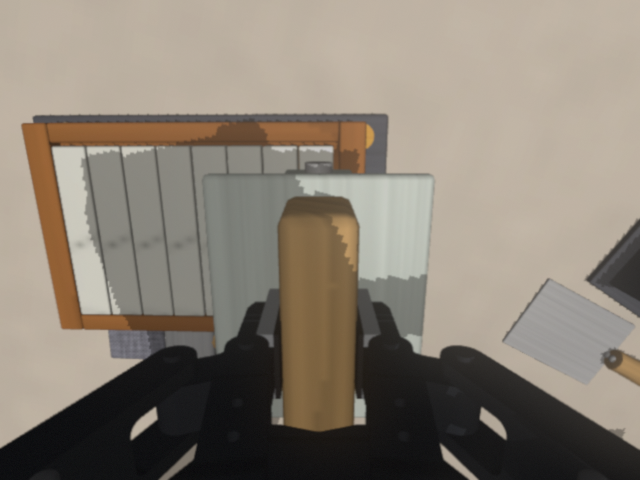

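Run:
```python
from bed import *
z=np.load("w5.npz");C["w"]=(z["K"],z["d"],z["T"])
W=[("w",[(1,-1),(-1,-1),(1,1)],"rim",np.array([(24,124),(367,123),(62,329)],float)),("w",[(1,-1),(-1,-1),(1,1)],"sl",np.array([(53,146),(334,147),(80,315)],float)),("w",[(-1,-1),(1,-1)],"base",np.array([(387,114),(34,117)],float))]
for nm,d in(("all",D+W),("w+s",D[:3]+W),("w",W)):
    q=least_squares(res,[.5,.18,1.86,.053,0.03,.008],args=(d,));print(nm,np.round(q.x,4),np.sqrt(np.mean(q.fun**2)).round(2))
print(q.fun.round(1))
# w only with base z fixed .008
f=lambda p:res(np.r_[p,.008],W)
q=least_squares(f,[.5,.18,1.86,.053,0.03]);print(np.round(q.x,4))
```

```text
all [0.501  0.1826 1.8564 0.051  0.0375 0.0046] 0.83
w+s [0.5011 0.1826 1.8561 0.0512 0.0384 0.0048] 0.92
w [0.5012 0.1825 1.8568 0.0548 0.0726 0.0049] 1.04
[-1.9 -0.6  0.7 -0.3  0.6 -0.2 -0.7  1.2 -0.8  0.9  2.4 -0.9  0.   0.8
  0.  -1.3]
[0.5012 0.1822 1.8565 0.0542 0.0632]
```

Emit:
{"op": "move_arm", "data": {"motion": [[[0,0,-6],[0,0,0]],[[0,0,-16],[0,0,0]],[[0,0,-25],[0,0,0]],[[0,0,-30],[0,0,0]],[[0,0,-32],[0,0,0]],[[0,0,-32],[0,0,0]]]}}

```text
clock: 10.15
position: [0.5222, 0.1111, 0.1543]
tool_rot: [-3.142, -0.0, 0.287]
force: [-0.8, 0.0, -4.6]
grip_width: 0.0233
```

Emit:
{"op": "move_arm", "data": {"motion": [[[0,0,-1.5],[0,0,0]],[[0,0,-3],[0,0,0]],[[0,0,-4],[0,0,0]],[[0,0,-4],[0,0,0]]]}}

```text
clock: 10.65
position: [0.5221, 0.1111, 0.1502]
tool_rot: [-3.142, 0.0, 0.287]
force: [0.4, 0.5, -4.9]
grip_width: 0.0229
```

Emit:
{"op": "move_arm", "data": {"motion": [[[0,0,-1],[0,0,0]],[[0,0,-2],[0,0,0]],[[0,0,-2],[0,0,0]]]}}

```text
clock: 11.02
position: [0.5221, 0.1111, 0.1482]
tool_rot: [-3.142, 0.0, 0.287]
force: [-0.1, 0.3, -4.4]
grip_width: 0.0232
```

Emit:
{"op": "move_arm", "data": {"motion": [[[0,0,-1],[0,0,0]],[[0,0,-2],[0,0,0]],[[0,0,-2],[0,0,0]]]}}

```text
clock: 11.4
position: [0.5221, 0.1111, 0.1462]
tool_rot: [-3.142, 0.0, 0.287]
force: [-0.6, 0.0, -4.6]
grip_width: 0.0232
```

Emit:
{"op": "move_arm", "data": {"motion": [[[0,0,-1],[0,0,0]],[[0,0,-2],[0,0,0]],[[0,0,-2],[0,0,0]]]}}

```text
clock: 11.78
position: [0.5221, 0.1111, 0.1442]
tool_rot: [-3.142, 0.0, 0.287]
force: [-0.8, 0.1, -4.9]
grip_width: 0.0235
```

Emit:
{"op": "move_arm", "data": {"motion": [[[0,0,-1],[0,0,0]],[[0,0,-1.5],[0,0,0]],[[0,0,-1.5],[0,0,0]]]}}

```text
clock: 12.15
position: [0.5221, 0.1111, 0.1428]
tool_rot: [-3.142, 0.0, 0.287]
force: [0.0, -0.5, -4.7]
grip_width: 0.0233
```

Emit:
{"op": "move_arm", "data": {"motion": [[[0,0,-0.7],[0,0,0]],[[0,0,-1.5],[0,0,0]],[[0,0,-1.5],[0,0,0]]]}}

```text
clock: 12.52
position: [0.5222, 0.1111, 0.1415]
tool_rot: [3.142, -0.0, 0.287]
force: [-1.5, 0.5, 0.7]
grip_width: 0.0229
```

Emit:
{"op": "move_arm", "data": {"motion": [[[0,0,-0.7],[0,0,0]],[[0,0,-1],[0,0,0]]]}}

```text
clock: 12.78
position: [0.5222, 0.1111, 0.1404]
tool_rot: [3.142, -0.0, 0.287]
force: [-1.3, 0.1, 2.8]
grip_width: 0.0229
```

Emit:
{"op": "move_arm", "data": {"motion": [[[0,0,-0.5],[0,0,0]],[[0,0,-1],[0,0,0]],[[0,0,-1],[0,0,0]]]}}

```text
clock: 13.15
position: [0.5222, 0.1111, 0.1393]
tool_rot: [-3.142, -0.0, 0.287]
force: [-0.7, -0.5, 1.6]
grip_width: 0.0235
```

Emit:
{"op": "move_arm", "data": {"motion": [[[0,0,-0.4],[0,0,0]],[[0,0,-0.8],[0,0,0]],[[0,0,-0.8],[0,0,0]]]}}

```text
clock: 13.52
position: [0.5222, 0.111, 0.1386]
tool_rot: [3.141, -0.0, 0.287]
force: [0.2, -0.2, 6.1]
grip_width: 0.0229
```

Emit:
{"op": "move_arm", "data": {"motion": [[[0,0,-0.3],[0,0,0]],[[0,0,-0.3],[0,0,0]]]}}

```text
clock: 13.78
position: [0.5223, 0.111, 0.1385]
tool_rot: [3.141, -0.0, 0.287]
force: [-1.3, -0.5, 9.9]
grip_width: 0.0233
```

Emit:
{"op": "move_arm", "data": {"motion": [[[0,0,-0.3],[0,0,0]],[[0,0,-0.3],[0,0,0]]]}}

```text
clock: 14.02
position: [0.5224, 0.111, 0.1384]
tool_rot: [3.141, -0.001, 0.287]
force: [-1.7, -2.0, 15.0]
grip_width: 0.023
```

Emit:
{"op": "move_arm", "data": {"motion": [[[-0.3,1.0,0.15],[0,0,0]],[[-1.1,3.8,0.05],[0,0,0]],[[-2.0,6.7,-0.06],[0,0,0]],[[-2.3,7.7,-0.1],[0,0,0]]]}}

```text
clock: 14.52
position: [0.5201, 0.1186, 0.1383]
tool_rot: [3.141, -0.001, 0.287]
force: [-1.6, -3.3, 12.5]
grip_width: 0.0231
```

Emit:
{"op": "move_arm", "data": {"motion": [[[-0.85,2.9,-0.11],[0,0,0]],[[-1.7,5.8,-0.23],[0,0,0]],[[-2.5,8.6,-0.34],[0,0,0]],[[-3.4,11.5,-0.46],[0,0,0]]]}}

```text
clock: 15.02
position: [0.5166, 0.1305, 0.1378]
tool_rot: [3.142, -0.001, 0.287]
force: [-1.4, -1.0, 13.1]
grip_width: 0.0231
```

Emit:
{"op": "move_arm", "data": {"motion": [[[-0.85,2.9,-0.08],[0,0,0]],[[-1.7,5.8,-0.2],[0,0,0]],[[-2.5,8.6,-0.3],[0,0,0]],[[-3.4,11.5,-0.42],[0,0,0]]]}}

```text
clock: 15.52
position: [0.5133, 0.1417, 0.1374]
tool_rot: [3.141, -0.001, 0.286]
force: [-1.5, -2.0, 12.6]
grip_width: 0.0234
```

Emit:
{"op": "move_arm", "data": {"motion": [[[-0.85,2.9,-0.11],[0,0,0]],[[-1.7,5.8,-0.23],[0,0,0]],[[-2.5,8.6,-0.34],[0,0,0]],[[-3.4,11.5,-0.46],[0,0,0]]]}}

```text
clock: 16.02
position: [0.5098, 0.1535, 0.1369]
tool_rot: [-3.142, -0.001, 0.287]
force: [-2.2, -1.5, 13.6]
grip_width: 0.0233
```

Emit:
{"op": "move_arm", "data": {"motion": [[[-0.85,2.9,-0.08],[0,0,0]],[[-1.7,5.8,-0.2],[0,0,0]],[[-2.5,8.6,-0.3],[0,0,0]],[[-3.4,11.5,-0.42],[0,0,0]]]}}

```text
clock: 16.52
position: [0.5065, 0.1649, 0.1365]
tool_rot: [3.142, -0.001, 0.287]
force: [-1.0, -0.3, 12.2]
grip_width: 0.023
```

Emit:
{"op": "move_arm", "data": {"motion": [[[-0.85,2.9,-0.11],[0,0,0]],[[-1.7,5.8,-0.22],[0,0,0]],[[-2.5,8.6,-0.33],[0,0,0]],[[-3.4,11.5,-0.44],[0,0,0]]]}}

```text
clock: 17.02
position: [0.5033, 0.1757, 0.1361]
tool_rot: [3.141, -0.001, 0.286]
force: [-0.2, -6.4, 14.4]
grip_width: 0.023
```

Emit:
{"op": "move_arm", "data": {"motion": [[[-0.85,2.9,-0.11],[0,0,0]],[[-1.7,5.8,-0.22],[0,0,0]],[[-2.5,8.6,-0.33],[0,0,0]],[[-3.4,11.5,-0.44],[0,0,0]]]}}

```text
clock: 17.52
position: [0.4997, 0.188, 0.1356]
tool_rot: [-3.141, -0.001, 0.287]
force: [-1.7, -0.2, 11.3]
grip_width: 0.0236
```

Emit:
{"op": "move_arm", "data": {"motion": [[[-0.85,2.9,-0.11],[0,0,0]],[[-1.7,5.8,-0.22],[0,0,0]],[[-2.5,8.6,-0.33],[0,0,0]],[[-3.4,11.5,-0.44],[0,0,0]]]}}

```text
clock: 18.02
position: [0.4965, 0.1987, 0.1352]
tool_rot: [3.141, -0.001, 0.286]
force: [-0.6, -4.6, 12.8]
grip_width: 0.0234
```

Emit:
{"op": "move_arm", "data": {"motion": [[[-0.85,2.9,-0.11],[0,0,0]],[[-1.7,5.8,-0.22],[0,0,0]],[[-2.5,8.6,-0.33],[0,0,0]],[[-3.4,11.5,-0.44],[0,0,0]]]}}

```text
clock: 18.52
position: [0.4929, 0.2111, 0.1347]
tool_rot: [-3.141, -0.001, 0.287]
force: [-2.0, -0.5, 10.0]
grip_width: 0.0229
```

Emit:
{"op": "move_arm", "data": {"motion": [[[-0.85,2.9,-0.11],[0,0,0]],[[-1.7,5.8,-0.22],[0,0,0]],[[-2.5,8.6,-0.33],[0,0,0]],[[-3.4,11.5,-0.44],[0,0,0]]]}}

```text
clock: 19.02
position: [0.4897, 0.2219, 0.1343]
tool_rot: [3.141, -0.001, 0.286]
force: [-0.5, -2.3, 12.7]
grip_width: 0.0232
```

Emit:
{"op": "move_arm", "data": {"motion": [[[-0.85,2.9,-0.12],[0,0,0]],[[-1.7,5.8,-0.25],[0,0,0]],[[-2.5,8.6,-0.38],[0,0,0]],[[-3.4,11.5,-0.5],[0,0,0]]]}}

```text
clock: 19.52
position: [0.4861, 0.2341, 0.1338]
tool_rot: [-3.141, -0.001, 0.287]
force: [-0.8, 0.0, 10.9]
grip_width: 0.0233
```

Emit:
{"op": "move_arm", "data": {"motion": [[[-0.85,2.9,-0.11],[0,0,0]],[[-1.7,5.8,-0.23],[0,0,0]],[[-2.5,8.6,-0.35],[0,0,0]],[[-3.4,11.5,-0.46],[0,0,0]]]}}

```text
clock: 20.02
position: [0.4828, 0.2453, 0.1333]
tool_rot: [3.141, -0.001, 0.286]
force: [-0.4, -0.9, 10.1]
grip_width: 0.0234
```

Emit:
{"op": "move_arm", "data": {"motion": [[[-0.85,2.9,-0.11],[0,0,0]],[[-1.7,5.8,-0.23],[0,0,0]],[[-2.5,8.6,-0.35],[0,0,0]],[[-3.4,11.5,-0.46],[0,0,0]]]}}

```text
clock: 20.52
position: [0.4793, 0.2572, 0.1328]
tool_rot: [-3.141, -0.001, 0.287]
force: [-0.1, 0.7, 10.1]
grip_width: 0.0233
```

Emit:
{"op": "move_arm", "data": {"motion": [[[-0.85,2.9,-0.2],[0,0,0]],[[-0.85,2.9,-0.25],[0,0,0]],[[-0.85,2.9,-0.25],[0,0,0]]]}}

```text
clock: 20.9
position: [0.4784, 0.2602, 0.1327]
tool_rot: [-3.141, -0.001, 0.287]
force: [-1.2, 0.6, 12.3]
grip_width: 0.023
```

Emit:
{"op": "move_arm", "data": {"motion": [[[0,0,2],[0,0,0]],[[0,0,8],[0,0,0]],[[0,0,22],[0,0,0]],[[0,0,40],[0,0,0]],[[0,0,58],[0,0,0]],[[0,0,68],[0,0,0]],[[0,0,72],[0,0,0]],[[0,0,72],[0,0,0]]]}}

```text
clock: 21.9
position: [0.4781, 0.2596, 0.2041]
tool_rot: [3.142, 0.0, 0.287]
force: [0.1, -0.8, -4.6]
grip_width: 0.023
```

Run:
```python
from h import *
s=observe();print(np.round(s["position"],4),np.round(s["tool_rot"],4),s["force"],s["qpos"])
g,c=wrist();cv2.imwrite("pics/w6.png",g["frame"][:,:,::-1])
z=grab_frame("scene");cv2.imwrite("pics/s6.png",cv2.resize(z["frame"][200:330,290:550,::-1],None,fx=3,fy=3,interpolation=2))
```

```text
[0.4781 0.2596 0.2041] [3.1416e+00 1.0000e-04 2.8670e-01] [ 0.0757339  -0.84087061 -4.60350617] [-0.38713544  0.47065238 -0.29501121  1.85556419  0.17783249  0.84101185
 -2.05496654]
```

View pics/w6.png

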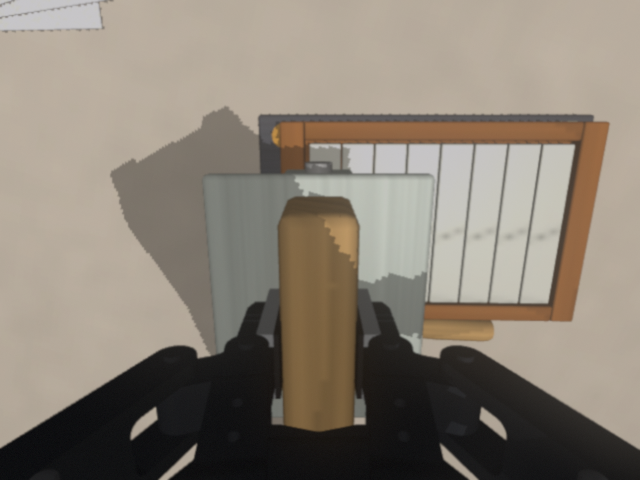

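View pics/s6.png

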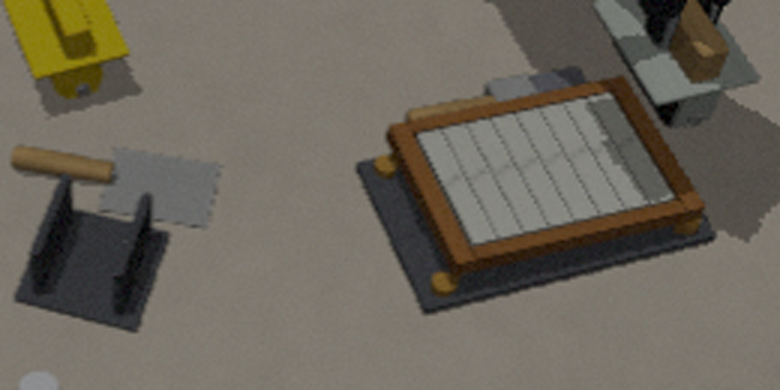

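Slips appear level with the rim and unbroken. Returning to the rest.

Emit:
{"op": "move_arm", "data": {"motion": [[[3,-15,2],[0,0,-0.02]],[[10,-50,5],[0,0,-0.07]],[[20,-100,5],[0,0,-0.14]],[[31,-155,5],[0,0,-0.22]],[[42,-210,5],[0,0,-0.31]],[[53,-265,5],[0,0,-0.4]],[[63,-320,5],[0,0,-0.48]],[[73,-370,5],[0,0,-0.55]],[[80,-410,5],[0,0,-0.59]],[[83.5,-428,5],[0,0,-0.608]],[[84,-431.5,5],[0,0,-0.61]],[[84,-431.5,5],[0,0,-0.61]]]}}

```text
clock: 23.5
position: [0.562, -0.171, 0.209]
tool_rot: [-3.141, 0.001, -0.322]
force: [0.1, 0.7, -4.1]
grip_width: 0.023
```

Emit:
{"op": "move_arm", "data": {"motion": [[[0,0,0],[0,0,0]],[[0,0,0],[0,0,0]]]}}

```text
clock: 23.75
position: [0.5622, -0.171, 0.2092]
tool_rot: [-3.141, 0.0, -0.322]
force: [-0.6, -0.4, -4.1]
grip_width: 0.0235
```

Run:
```python
from h import *
s=observe();print(np.round(s["position"],4),np.round(s["tool_rot"],4),s["force"])
g,c=wrist();cv2.imwrite("pics/w7.png",g["frame"][:,:,::-1])
z=grab_frame("scene");cv2.imwrite("pics/s7.png",cv2.resize(z["frame"][190:320,240:420,::-1],None,fx=4,fy=4,interpolation=2))
```

```text
[ 0.5622 -0.171   0.2092] [-3.1414  0.     -0.3221] [-0.58082095 -0.44844816 -4.06071681]
```

View pics/w7.png

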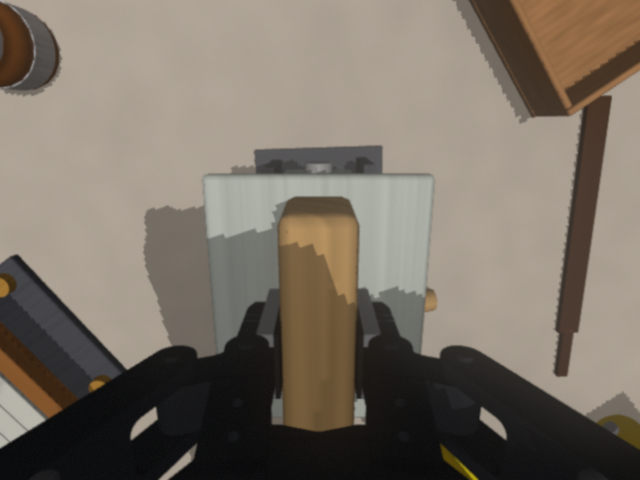

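View pics/s7.png

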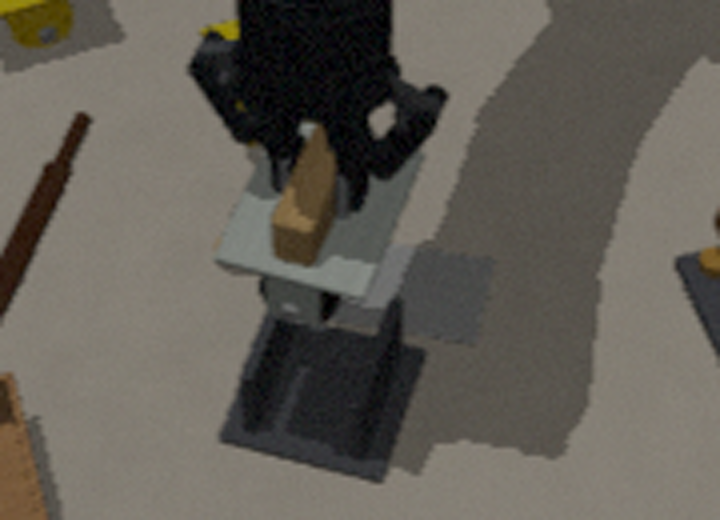

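Emit:
{"op": "move_arm", "data": {"motion": [[[0,-0.9,-12],[0,0,-0.001]],[[0,-0.9,-35],[0,0,-0.001]],[[0,-0.9,-52],[0,0,-0.001]],[[0,-0.9,-60],[0,0,-0.001]],[[0,-0.9,-60],[0,0,-0.001]]]}}

```text
clock: 24.48
position: [0.5621, -0.1727, 0.1487]
tool_rot: [3.142, 0.001, -0.324]
force: [0.2, -0.8, -4.6]
grip_width: 0.0233
```

Emit:
{"op": "move_arm", "data": {"motion": [[[0,0,-4],[0,0,0]],[[0,0,-12],[0,0,0]],[[0,0,-20],[0,0,0]],[[0,0,-28],[0,0,0]],[[0,0,-36],[0,0,0]],[[0,0,-43],[0,0,0]],[[0,0,-48],[0,0,0]],[[0,0,-50],[0,0,0]],[[0,0,-50],[0,0,0]]]}}

```text
clock: 25.6
position: [0.5622, -0.1727, 0.0992]
tool_rot: [-3.142, 0.0, -0.324]
force: [0.0, 0.1, -3.8]
grip_width: 0.0233
```

Emit:
{"op": "move_arm", "data": {"motion": [[[0,0.7,-1],[0,0,0]],[[0,0.7,-2],[0,0,0]],[[0,0.7,-3],[0,0,0]],[[0,0.7,-3.5],[0,0,0]],[[0,0.7,-3.5],[0,0,0]]]}}

```text
clock: 26.22
position: [0.5622, -0.172, 0.0956]
tool_rot: [-3.142, 0.0, -0.324]
force: [0.1, -0.5, -4.0]
grip_width: 0.023
```

Emit:
{"op": "move_arm", "data": {"motion": [[[0,0,-0.5],[0,0,0]],[[0,0,-1],[0,0,0]],[[0,0,-1],[0,0,0]]]}}

```text
clock: 26.6
position: [0.5622, -0.172, 0.0946]
tool_rot: [-3.142, 0.0, -0.324]
force: [0.4, -0.2, -4.4]
grip_width: 0.0233
```

Emit:
{"op": "move_arm", "data": {"motion": [[[0,0,-0.4],[0,0,0]],[[0,0,-0.4],[0,0,0]]]}}

```text
clock: 26.85
position: [0.5622, -0.172, 0.0945]
tool_rot: [-3.142, -0.0, -0.324]
force: [-2.8, 0.8, 3.2]
grip_width: 0.0232
```

Emit:
{"op": "move_arm", "data": {"motion": [[[0,0,-0.4],[0,0,0]],[[0,0,-0.4],[0,0,0]]]}}

```text
clock: 27.1
position: [0.5622, -0.172, 0.0945]
tool_rot: [-3.142, -0.0, -0.324]
force: [-4.9, 1.2, 10.2]
grip_width: 0.0233
```

Emit:
{"op": "move_arm", "data": {"motion": [[[0,0,0.5],[0,0,0]],[[0,0,0.5],[0,0,0]]]}}

```text
clock: 27.35
position: [0.5622, -0.172, 0.0945]
tool_rot: [-3.142, -0.0, -0.324]
force: [-2.9, 0.4, 3.8]
grip_width: 0.0232
```

Emit:
{"op": "move_arm", "data": {"motion": [[[0,0,0],[0,0,0]],[[0,0,0],[0,0,0]],[[0,0,0],[0,0,0]],[[0,0,0],[0,0,0]]], "jaw": 40}}

```text
clock: 27.85
position: [0.5622, -0.172, 0.0944]
tool_rot: [-3.142, -0.0, -0.324]
force: [-0.0, -0.4, -0.2]
grip_width: 0.0403
```

Emit:
{"op": "move_arm", "data": {"motion": [[[0,0,4],[0,0,0]],[[0,0,15],[0,0,0]],[[0,0,40],[0,0,0]],[[0,0,75],[0,0,0]],[[0,0,105],[0,0,0]],[[0,0,120],[0,0,0]],[[0,0,123],[0,0,0]],[[0,0,123],[0,0,0]],[[0,0,123],[0,0,0]]]}}

```text
clock: 28.98
position: [0.5618, -0.1719, 0.2163]
tool_rot: [3.141, 0.002, -0.324]
force: [-0.3, -0.9, -0.5]
grip_width: 0.0399
```

Run:
```python
from h import *
s=observe();print(np.round(s["position"],4),np.round(s["tool_rot"],4),s["force"])
g,c=wrist();cv2.imwrite("pics/w8.png",g["frame"][:,:,::-1])
z=grab_frame("scene");cv2.imwrite("pics/s8.png",z["frame"][:,:,::-1])
```

```text
[ 0.5618 -0.1719  0.2163] [ 3.1415e+00  1.6000e-03 -3.2420e-01] [-0.28305289 -0.93371932 -0.52652823]
```

View pics/w8.png

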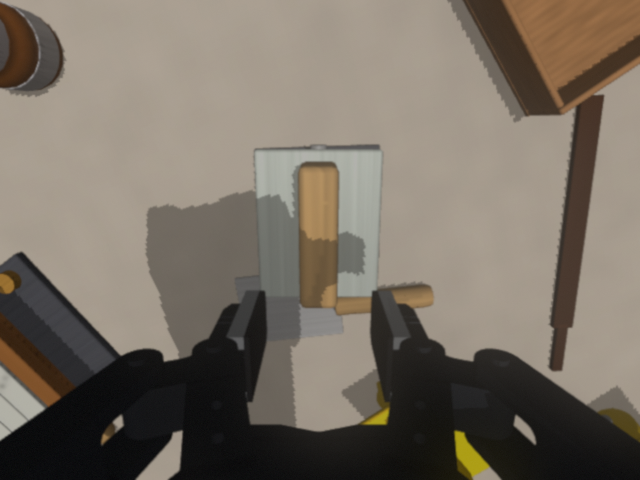

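View pics/s8.png

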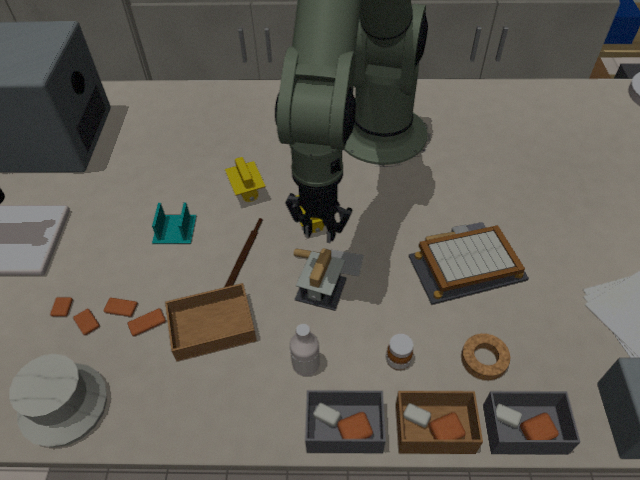

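The roller stands on its rest as before. I'll take one check view of the slips before handing in.

Emit:
{"op": "move_arm", "data": {"motion": [[[-3,15,5],[0,0,0.03]],[[-10,50,10],[0,0,0.1]],[[-18,100,20],[0,0,0.19]],[[-28,155,20],[0,0,0.28]],[[-38,210,20],[0,0,0.38]],[[-48,265,20],[0,0,0.47]],[[-56,310,20],[0,0,0.55]],[[-61,340,20],[0,0,0.6]],[[-62,352,20],[0,0,0.61]],[[-62,355,20],[0,0,0.61]],[[-62,355,20],[0,0,0.61]]]}}

```text
clock: 30.45
position: [0.5004, 0.1821, 0.2374]
tool_rot: [3.141, 0.0, 0.284]
force: [0.6, 0.5, -0.8]
grip_width: 0.0399
```

Run:
```python
from h import *
g,c=wrist();cv2.imwrite("pics/w9.png",g["frame"][:,:,::-1])
```

```text
(no output)
```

View pics/w9.png

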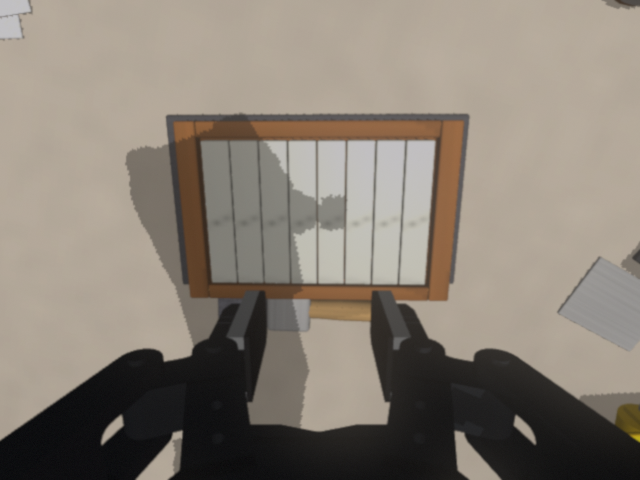

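All eight slips (tops in one line at row 140, bottoms at row 286) look even, with no step to the rim and no cracks. Handing in.

```bash
python3 -c "
from workcell import *
print(job_done())"
```

```text
the job is handed in; nothing more can be done
None
```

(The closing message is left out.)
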